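# Square up a row of sample jars on the sampler deck with a straightedge

### The arm

A 6-joint arm with a two-finger parallel gripper is mounted at the origin on the work surface. World frame = base frame: x ahead of the robot, y to its left, z up, the work surface at z = 0. Lengths are in m, angles in rad, forces in N, time in s.
With the tool pointing down it reaches from about 0.375 to 0.975 m from the base axis. Payload 3.8 kg.
Tool frame: the origin (TCP) lies at the very end of the fingers, on their centre line; the grasp point (between the pads) lies bot.grasp_offset behind it (bot.grasp_offset is the distance from the TCP to the grasp point, in m); y points along the fingers, x is the direction in which the jaws open and shut, and the axes are right-handed (so a half turn about y gives the same grasp; the last joint's range is limited). The gripper opens to 85 mm and grips with 20 to 120 N. Pads are 22 mm wide; open, the fingers measure 114 mm over their backs; the gripper's body (76 mm by 85 mm) begins 54 mm behind the grasp point. The pads swing forward as they close: fully open they stand 13 mm farther back than shut.
Start: joints at [-1.329, 0.264, 1.604, -0, 1.274, -0.037], TCP at [0.186, -0.649, 0.231] pointing down, gripper open.
Joint ranges: [-2.63, 2.63], [-0.94, 2.18], [0.31, 2.57], [-1.31, 4.45], [0, 2.66], [-2.55, 2.55]. Speed limits (rad/s): [2.57, 2.57, 3.14, 3.14, 3.14, 3.14].

### API

Orientations are given as a rotation vector (axis times angle).
In Python, from workcell import sensors, read_camera, job, bot gives the robot as it stands.
- The arm moves only by the tool arm_command, never from a script. Its argument "deltas" is a list of rows, each a list of 4 numbers: the shift along the tool's x, y, z in m, then the turn about the tool's y in rad. A call has 1 to 20 rows; each row shifts and turns the commanded pose from where the row before left it, along the tool's axes as they then stand; what a row does not reach is not made up. A row lasts 1/8 s, in which the tool goes at most 62.5 mm and 10.7 degrees, less where a joint would pass 70% of its speed; a pose out of reach is approached as far as the arm can. A call is refused whole if a number of a shift passes 0.0625 or a number of a turn 0.188, either way. A call with a gripper value outside its range is refused whole. "fingers" is the finger opening in m, from 0 to 0.0854, set as the call begins (left out, the last holds). The fingers move at their own pace and stop on an object; "newtons" is the grip in N (left out, the last holds). Time passes only in rows, so rows that do not move let the fingers close. It gives the time, the measured TCP pose, the force and the opening at its end, in the units of the state.
- sensors.read_state(): the state, without advancing time (a new reading comes with each control period).
- read_camera(name): name is "scene" or "side" or "wrist"; returns a dict with "color" (400x640x3 uint8, red, green, blue), "vfov" (degrees; the focal length in pixels is half the picture's height over the tangent of half this angle, whatever the lens; pixels are square), "cx", "cy" (the principal point, pixels), "R" (3x3) and "t" (3): a world point X has camera coordinates R X + t; the wrist camera has in their place "T_tool_cam" (4x4, takes a point from camera to tool coordinates, whose origin is the TCP and whose axes are the tool frame's). Camera axes: x right, y down, z forward; pixel columns grow to the right and rows downward; lengths in m; the calibration is good to about 2 mm. A picture is of the moment at which its call begins: read the wrist's pose just before it. There is no depth.
- job.finish_job(): hands the job in, once; it reports no verdict.
The state is a dict: "time": time; "q": joint angles; "joint_vel": joint speeds; "joint_torque": joint torques, N m; "tool_pos": TCP position; "tcp_rot": TCP orientation; "wrist_force": force on the tool from outside, world axes, zero at the start; "torque": the same for the moment, N m; "width": opening from 0.0 (shut) to 1.0 (fully open).
Only numpy, scipy, OpenCV 4.12 (cv2) and the standard library are available. Lean on these libraries where they do the work, as an engineer would, in place of code of your own. Each camera call takes 0.05 s, during which the arm holds its last target.

### The job

Take the straightedge from its mat and push the five loose sample jars forward with it until they stand in one straight row, every jar touching the stop rail, and press the row home with about 10 N, never as much as 15 N, for a moment. Then put the straightedge back on its mat, standing along it, and let go. Touch the jars and the rail only with the straightedge, keep the jars upright and leave everything else where it is.

Things in the scene. Friction and masses are not known exactly. Their poses are not given: they have to be found in the camera images.
- deck: Fixed sampler deck: black box under a white plate, 240 (own x) x 340 (own y) mm, flat top 50 mm above the bench. Origin at the centre of its underside. Its +x axis points away from the robot towards the stop rail; it may be turned some 0.2 rad. Smooth: sliding the row of jars over it takes about 1 N; once they meet the rail the push rises by some 1.5 N per mm or more, by arm and grip.
- stop: Dark bracket fixed on the deck, 250 mm long (own y), carrying the stop rail: an aluminium bar as long, 30 mm high, parallel to it. Origin at deck-top height, mid-length, 85 mm ahead of the deck's centre; axes as the deck's. The rail's jar-side face stands 0 to 22 mm from the origin towards the jars (own -x): clamped differently each time, NOT reported, to be felt. It does not give.
- ruler: Straightedge to push with: aluminium bar 224 mm long (own x), 24 mm wide (own y), 18 mm high, both long faces alike and straight, with an upright black grip block over its middle, 50 mm (x) x 22 mm (y), reaching from the bar up to 90 mm above the bar's underside. Origin at the centre of its underside, z up. 280 g. Starts standing on its mat. The jars (36 mm high) pass under fingers that hold the block more than 45 mm above the bar's underside.
- mat: Fixed thin black rubber mat, 260 mm (own x) x 75 mm (own y), 4 mm thick, on the bench to the left or right of the deck; the straightedge belongs on it, along its length. Origin at the centre of its underside.
- beaker: Bystander: small clear beaker, 40 mm wide, 45 mm high, on the deck beyond one end of the row; origin at the centre of its underside. Leave alone.
- rinse: Bystander: small white bottle, 34 mm wide, 65 mm high, on the deck beyond the other end of the row; origin at the centre of its underside. Leave alone.
- tipbox: Bystander: box of pipette tips, 120 x 80 x 47 mm, on the bench on the other side of the deck from the mat; origin at the centre of its underside. Leave alone.
- tweezers: Bystander: steel tweezers, 110 mm long, lying between the robot and the deck; origin under the middle. Leave alone.
- cap: Bystander: loose white screw cap, 32 mm wide, 12 mm high, lying between the robot and the deck; origin at the centre of its underside. Leave alone.
- jar0: Loose closed sample jar (number 1 of five alike, counted from the deck's -y end): 34 mm diameter, 36 mm high, white with a grey cap, 35 to 70 g. Origin at the centre of its underside. Stands on the deck out of line with the others, 15 to 105 mm short of the rail; neighbours are about 42 mm apart along the deck's y, so the row is about 205 mm long.
- jar1: Loose closed sample jar (number 2 of five alike, counted from the deck's -y end): 34 mm diameter, 36 mm high, white with a grey cap, 35 to 70 g. Origin at the centre of its underside. Stands on the deck out of line with the others, 15 to 105 mm short of the rail; neighbours are about 42 mm apart along the deck's y, so the row is about 205 mm long.
- jar2: Loose closed sample jar (number 3 of five alike, counted from the deck's -y end): 34 mm diameter, 36 mm high, white with a grey cap, 35 to 70 g. Origin at the centre of its underside. Stands on the deck out of line with the others, 15 to 105 mm short of the rail; neighbours are about 42 mm apart along the deck's y, so the row is about 205 mm long.
- jar3: Loose closed sample jar (number 4 of five alike, counted from the deck's -y end): 34 mm diameter, 36 mm high, white with a grey cap, 35 to 70 g. Origin at the centre of its underside. Stands on the deck out of line with the others, 15 to 105 mm short of the rail; neighbours are about 42 mm apart along the deck's y, so the row is about 205 mm long.
- jar4: Loose closed sample jar (number 5 of five alike, counted from the deck's -y end): 34 mm diameter, 36 mm high, white with a grey cap, 35 to 70 g. Origin at the centre of its underside. Stands on the deck out of line with the others, 15 to 105 mm short of the rail; neighbours are about 42 mm apart along the deck's y, so the row is about 205 mm long.
Mind the look-alikes: they are no part of the job. Leave any blue or pink look-alike of the jar1 alone.

How it is judged:
On the way, in this order (a step that is already met when the one before it is completed fails the run):
1. the straightedge is lifted off its mat (z of ruler in the frame of mat above 0.03 m), for 0.1 s.
2. the five jars stand in one straight row parallel to the rail (depths alike within 2 mm) and the row is pressed on the rail with more than 5 N for 0.3 s (angle between each of jar0, jar1, jar2, jar3, jar4's own z axis and vertical below 0.1 rad and z of each of jar0, jar1, jar2, jar3, jar4 in the frame of stop below 0.004 m and y of jar0 in the frame of stop between -0.125 and 0.125 m and y of jar1 in the frame of stop between -0.125 and 0.125 m and y of jar2 in the frame of stop between -0.125 and 0.125 m and y of jar3 in the frame of stop between -0.125 and 0.125 m and y of jar4 in the frame of stop between -0.125 and 0.125 m and ((x of jar0 in the frame of stop between -0.042 and -0.0385 m and x of jar1 in the frame of stop between -0.042 and -0.0385 m and x of jar2 in the frame of stop between -0.042 and -0.0385 m and x of jar3 in the frame of stop between -0.042 and -0.0385 m and x of jar4 in the frame of stop between -0.042 and -0.0385 m) or (x of jar0 in the frame of stop between -0.0405 and -0.037 m and x of jar1 in the frame of stop between -0.0405 and -0.037 m and x of jar2 in the frame of stop between -0.0405 and -0.037 m and x of jar3 in the frame of stop between -0.0405 and -0.037 m and x of jar4 in the frame of stop between -0.0405 and -0.037 m) or (x of jar0 in the frame of stop between -0.039 and -0.0355 m and x of jar1 in the frame of stop between -0.039 and -0.0355 m and x of jar2 in the frame of stop between -0.039 and -0.0355 m and x of jar3 in the frame of stop between -0.039 and -0.0355 m and x of jar4 in the frame of stop between -0.039 and -0.0355 m) or (x of jar0 in the frame of stop between -0.0375 and -0.034 m and x of jar1 in the frame of stop between -0.0375 and -0.034 m and x of jar2 in the frame of stop between -0.0375 and -0.034 m and x of jar3 in the frame of stop between -0.0375 and -0.034 m and x of jar4 in the frame of stop between -0.0375 and -0.034 m) or (x of jar0 in the frame of stop between -0.036 and -0.0325 m and x of jar1 in the frame of stop between -0.036 and -0.0325 m and x of jar2 in the frame of stop between -0.036 and -0.0325 m and x of jar3 in the frame of stop between -0.036 and -0.0325 m and x of jar4 in the frame of stop between -0.036 and -0.0325 m) or (x of jar0 in the frame of stop between -0.0345 and -0.031 m and x of jar1 in the frame of stop between -0.0345 and -0.031 m and x of jar2 in the frame of stop between -0.0345 and -0.031 m and x of jar3 in the frame of stop between -0.0345 and -0.031 m and x of jar4 in the frame of stop between -0.0345 and -0.031 m) or (x of jar0 in the frame of stop between -0.033 and -0.0295 m and x of jar1 in the frame of stop between -0.033 and -0.0295 m and x of jar2 in the frame of stop between -0.033 and -0.0295 m and x of jar3 in the frame of stop between -0.033 and -0.0295 m and x of jar4 in the frame of stop between -0.033 and -0.0295 m) or (x of jar0 in the frame of stop between -0.0315 and -0.028 m and x of jar1 in the frame of stop between -0.0315 and -0.028 m and x of jar2 in the frame of stop between -0.0315 and -0.028 m and x of jar3 in the frame of stop between -0.0315 and -0.028 m and x of jar4 in the frame of stop between -0.0315 and -0.028 m) or (x of jar0 in the frame of stop between -0.03 and -0.0265 m and x of jar1 in the frame of stop between -0.03 and -0.0265 m and x of jar2 in the frame of stop between -0.03 and -0.0265 m and x of jar3 in the frame of stop between -0.03 and -0.0265 m and x of jar4 in the frame of stop between -0.03 and -0.0265 m) or (x of jar0 in the frame of stop between -0.0285 and -0.025 m and x of jar1 in the frame of stop between -0.0285 and -0.025 m and x of jar2 in the frame of stop between -0.0285 and -0.025 m and x of jar3 in the frame of stop between -0.0285 and -0.025 m and x of jar4 in the frame of stop between -0.0285 and -0.025 m) or (x of jar0 in the frame of stop between -0.027 and -0.0235 m and x of jar1 in the frame of stop between -0.027 and -0.0235 m and x of jar2 in the frame of stop between -0.027 and -0.0235 m and x of jar3 in the frame of stop between -0.027 and -0.0235 m and x of jar4 in the frame of stop between -0.027 and -0.0235 m) or (x of jar0 in the frame of stop between -0.0255 and -0.022 m and x of jar1 in the frame of stop between -0.0255 and -0.022 m and x of jar2 in the frame of stop between -0.0255 and -0.022 m and x of jar3 in the frame of stop between -0.0255 and -0.022 m and x of jar4 in the frame of stop between -0.0255 and -0.022 m) or (x of jar0 in the frame of stop between -0.024 and -0.0205 m and x of jar1 in the frame of stop between -0.024 and -0.0205 m and x of jar2 in the frame of stop between -0.024 and -0.0205 m and x of jar3 in the frame of stop between -0.024 and -0.0205 m and x of jar4 in the frame of stop between -0.024 and -0.0205 m) or (x of jar0 in the frame of stop between -0.0225 and -0.019 m and x of jar1 in the frame of stop between -0.0225 and -0.019 m and x of jar2 in the frame of stop between -0.0225 and -0.019 m and x of jar3 in the frame of stop between -0.0225 and -0.019 m and x of jar4 in the frame of stop between -0.0225 and -0.019 m) or (x of jar0 in the frame of stop between -0.021 and -0.0175 m and x of jar1 in the frame of stop between -0.021 and -0.0175 m and x of jar2 in the frame of stop between -0.021 and -0.0175 m and x of jar3 in the frame of stop between -0.021 and -0.0175 m and x of jar4 in the frame of stop between -0.021 and -0.0175 m) or (x of jar0 in the frame of stop between -0.0195 and -0.016 m and x of jar1 in the frame of stop between -0.0195 and -0.016 m and x of jar2 in the frame of stop between -0.0195 and -0.016 m and x of jar3 in the frame of stop between -0.0195 and -0.016 m and x of jar4 in the frame of stop between -0.0195 and -0.016 m) or (x of jar0 in the frame of stop between -0.018 and -0.0145 m and x of jar1 in the frame of stop between -0.018 and -0.0145 m and x of jar2 in the frame of stop between -0.018 and -0.0145 m and x of jar3 in the frame of stop between -0.018 and -0.0145 m and x of jar4 in the frame of stop between -0.018 and -0.0145 m)) and contact force between stop and anything else above 5 N), for 0.3 s.
At the end, for the whole second after the job is handed in: All five jars stand upright on the deck in a straight row along the stop rail, their depths alike within 2 mm, at rest; the straightedge stands upright on its mat within 28 mm of its middle and 0.2 rad of its length, at rest and released (angle between each of jar0, jar1, jar2, jar3, jar4, ruler's own z axis and vertical below 0.1 rad and z of each of jar0, jar1, jar2, jar3, jar4 in the frame of stop below 0.004 m and y of jar0 in the frame of stop between -0.125 and 0.125 m and y of jar1 in the frame of stop between -0.125 and 0.125 m and y of jar2 in the frame of stop between -0.125 and 0.125 m and y of jar3 in the frame of stop between -0.125 and 0.125 m and y of jar4 in the frame of stop between -0.125 and 0.125 m and ((x of jar0 in the frame of stop between -0.042 and -0.0385 m and x of jar1 in the frame of stop between -0.042 and -0.0385 m and x of jar2 in the frame of stop between -0.042 and -0.0385 m and x of jar3 in the frame of stop between -0.042 and -0.0385 m and x of jar4 in the frame of stop between -0.042 and -0.0385 m) or (x of jar0 in the frame of stop between -0.0405 and -0.037 m and x of jar1 in the frame of stop between -0.0405 and -0.037 m and x of jar2 in the frame of stop between -0.0405 and -0.037 m and x of jar3 in the frame of stop between -0.0405 and -0.037 m and x of jar4 in the frame of stop between -0.0405 and -0.037 m) or (x of jar0 in the frame of stop between -0.039 and -0.0355 m and x of jar1 in the frame of stop between -0.039 and -0.0355 m and x of jar2 in the frame of stop between -0.039 and -0.0355 m and x of jar3 in the frame of stop between -0.039 and -0.0355 m and x of jar4 in the frame of stop between -0.039 and -0.0355 m) or (x of jar0 in the frame of stop between -0.0375 and -0.034 m and x of jar1 in the frame of stop between -0.0375 and -0.034 m and x of jar2 in the frame of stop between -0.0375 and -0.034 m and x of jar3 in the frame of stop between -0.0375 and -0.034 m and x of jar4 in the frame of stop between -0.0375 and -0.034 m) or (x of jar0 in the frame of stop between -0.036 and -0.0325 m and x of jar1 in the frame of stop between -0.036 and -0.0325 m and x of jar2 in the frame of stop between -0.036 and -0.0325 m and x of jar3 in the frame of stop between -0.036 and -0.0325 m and x of jar4 in the frame of stop between -0.036 and -0.0325 m) or (x of jar0 in the frame of stop between -0.0345 and -0.031 m and x of jar1 in the frame of stop between -0.0345 and -0.031 m and x of jar2 in the frame of stop between -0.0345 and -0.031 m and x of jar3 in the frame of stop between -0.0345 and -0.031 m and x of jar4 in the frame of stop between -0.0345 and -0.031 m) or (x of jar0 in the frame of stop between -0.033 and -0.0295 m and x of jar1 in the frame of stop between -0.033 and -0.0295 m and x of jar2 in the frame of stop between -0.033 and -0.0295 m and x of jar3 in the frame of stop between -0.033 and -0.0295 m and x of jar4 in the frame of stop between -0.033 and -0.0295 m) or (x of jar0 in the frame of stop between -0.0315 and -0.028 m and x of jar1 in the frame of stop between -0.0315 and -0.028 m and x of jar2 in the frame of stop between -0.0315 and -0.028 m and x of jar3 in the frame of stop between -0.0315 and -0.028 m and x of jar4 in the frame of stop between -0.0315 and -0.028 m) or (x of jar0 in the frame of stop between -0.03 and -0.0265 m and x of jar1 in the frame of stop between -0.03 and -0.0265 m and x of jar2 in the frame of stop between -0.03 and -0.0265 m and x of jar3 in the frame of stop between -0.03 and -0.0265 m and x of jar4 in the frame of stop between -0.03 and -0.0265 m) or (x of jar0 in the frame of stop between -0.0285 and -0.025 m and x of jar1 in the frame of stop between -0.0285 and -0.025 m and x of jar2 in the frame of stop between -0.0285 and -0.025 m and x of jar3 in the frame of stop between -0.0285 and -0.025 m and x of jar4 in the frame of stop between -0.0285 and -0.025 m) or (x of jar0 in the frame of stop between -0.027 and -0.0235 m and x of jar1 in the frame of stop between -0.027 and -0.0235 m and x of jar2 in the frame of stop between -0.027 and -0.0235 m and x of jar3 in the frame of stop between -0.027 and -0.0235 m and x of jar4 in the frame of stop between -0.027 and -0.0235 m) or (x of jar0 in the frame of stop between -0.0255 and -0.022 m and x of jar1 in the frame of stop between -0.0255 and -0.022 m and x of jar2 in the frame of stop between -0.0255 and -0.022 m and x of jar3 in the frame of stop between -0.0255 and -0.022 m and x of jar4 in the frame of stop between -0.0255 and -0.022 m) or (x of jar0 in the frame of stop between -0.024 and -0.0205 m and x of jar1 in the frame of stop between -0.024 and -0.0205 m and x of jar2 in the frame of stop between -0.024 and -0.0205 m and x of jar3 in the frame of stop between -0.024 and -0.0205 m and x of jar4 in the frame of stop between -0.024 and -0.0205 m) or (x of jar0 in the frame of stop between -0.0225 and -0.019 m and x of jar1 in the frame of stop between -0.0225 and -0.019 m and x of jar2 in the frame of stop between -0.0225 and -0.019 m and x of jar3 in the frame of stop between -0.0225 and -0.019 m and x of jar4 in the frame of stop between -0.0225 and -0.019 m) or (x of jar0 in the frame of stop between -0.021 and -0.0175 m and x of jar1 in the frame of stop between -0.021 and -0.0175 m and x of jar2 in the frame of stop between -0.021 and -0.0175 m and x of jar3 in the frame of stop between -0.021 and -0.0175 m and x of jar4 in the frame of stop between -0.021 and -0.0175 m) or (x of jar0 in the frame of stop between -0.0195 and -0.016 m and x of jar1 in the frame of stop between -0.0195 and -0.016 m and x of jar2 in the frame of stop between -0.0195 and -0.016 m and x of jar3 in the frame of stop between -0.0195 and -0.016 m and x of jar4 in the frame of stop between -0.0195 and -0.016 m) or (x of jar0 in the frame of stop between -0.018 and -0.0145 m and x of jar1 in the frame of stop between -0.018 and -0.0145 m and x of jar2 in the frame of stop between -0.018 and -0.0145 m and x of jar3 in the frame of stop between -0.018 and -0.0145 m and x of jar4 in the frame of stop between -0.018 and -0.0145 m)) and horizontal distance between ruler and mat below 0.028 m and z of ruler in the frame of mat below 0.009 m and angle between the x axis of ruler and the x axis of mat, either way round below 0.2 rad and linear speed of each of ruler, jar0, jar1, jar2, jar3, jar4 below 0.02 m/s); the robot touches nothing.
It fails at once if the stop rail is pressed with more than 15 N (contact force between stop and anything else above 15 N).
It fails at once if the robot touches a jar or the rail itself instead of using the straightedge (contact force between any of the fingers, the arm and jar0 above 0.5 N or contact force between any of the fingers, the arm and jar1 above 0.5 N or contact force between any of the fingers, the arm and jar2 above 0.5 N or contact force between any of the fingers, the arm and jar3 above 0.5 N or contact force between any of the fingers, the arm and jar4 above 0.5 N or contact force between any of the fingers, the arm and stop above 0.5 N).
It fails at once if a jar is tipped over (angle between any of jar0, jar1, jar2, jar3, jar4's own z axis and vertical above 0.4 rad).
It fails at once if a bystander is shifted by more than 15 mm (distance of any of beaker, rinse, tipbox, tweezers, cap from where it was at the start of the episode above 0.015 m).
It also fails if it takes over 64 s, if anything falls off the work surface, if the arm or the gripper's body presses on something with over 40 N, if the wrist force passes 120 N, or if a joint passes its speed limit or range.

## Working session

There is one attempt and no reset: what is moved stays moved. The work goes in short steps, Python scripts to look and compute and a tool call to move; the robot and the scene stay as the last step left them, time stands still between calls to the robot, and variables do not carry over. Pictures are saved under pics/ and viewed, and the job is handed in when it is done.

Besides the shell and the picture viewer there is one more tool, called after "Request:" as name(argument=value, ...), one argument or row to a line, values as JSON. arm_command: Moves the arm, as the interface text tells. Its arguments: {"type":"object","properties":{"deltas":{"type":"array"},"fingers":{"type":"number"},"newtons":{"type":"number"}},"required":["deltas"]}

```bash
ls; mkdir -p pics; python3 - <<'E'
from workcell import sensors, read_camera, job, bot
import cv2,numpy as np
print(sensors.read_state()); print(bot.grasp_offset, dir(bot))
for n in ["scene","side","wrist"]:
    c=read_camera(n); cv2.imwrite(f"pics/{n}0.png",c["color"][:,:,::-1])
    print(n,{k:v for k,v in c.items() if k!="color"})
E
```

```text
pics
{'time': 0.0, 'q': array([-1.32891762e+00,  2.64757169e-01,  1.60541155e+00,  1.19331348e-05,
        1.27369720e+00, -3.69266794e-02]), 'joint_vel': array([ 6.50996851e-05, -6.99151372e-04, -2.44143148e-03,  6.44323254e-05,
        1.17123731e-03, -2.96982934e-04]), 'joint_torque': array([ 9.38854464e-04, -5.15109444e+01, -3.67318261e+01,  8.58527005e-05,
        1.30883619e-02,  6.18422050e-06]), 'tool_pos': array([ 0.1855701 , -0.64821124,  0.22993905]), 'tcp_rot': array([-1.32679799,  1.0026483 , -0.99972745]), 'wrist_force': array([ 0.69889277, -1.20046361, -0.33452361]), 'torque': array([ 0.03888889, -0.02447185, -0.02163484]), 'width': 1.0022931895900427}
0.0187 ['MotionError', '__class__', '__delattr__', '__dict__', '__dir__', '__doc__', '__eq__', '__format__', '__ge__', '__getattribute__', '__getstate__', '__gt__', '__hash__', '__init__', '__init_subclass__', '__le__', '__lt__', '__module__', '__ne__', '__new__', '__reduce__', '__reduce_ex__', '__repr__', '__setattr__', '__sizeof__', '__str__', '__subclasshook__', '__weakref__', 'grasp_offset']
scene {'vfov': 57.6089932
[... 291 characters left out ...]
4726, 'cx': 315.6334087621427, 'cy': 200.68822412297163, 'R': array([[ 0.76325387, -0.64587052, -0.0171698 ],
       [-0.50539467, -0.58026969, -0.63864177],
       [ 0.40251678,  0.49612333, -0.7693126 ]]), 't': array([-0.43074251,  0.33890699,  0.72642137])}
wrist {'vfov': 61.00136984805749, 'cx': 321.9016547745024, 'cy': 197.3036840351716, 'T_tool_cam': array([[ 9.99999339e-01, -1.12897601e-03, -2.16975671e-04,
         1.86321079e-04],
       [-1.42617521e-04, -3.09101011e-01,  9.51029203e-01,
        -1.42198173e-01],
       [-1.14075656e-03, -9.51028543e-01, -3.09100968e-01,
         7.89553678e-02],
       [ 0.00000000e+00,  0.00000000e+00,  0.00000000e+00,
         1.00000000e+00]])}
```

View pics/scene0.png

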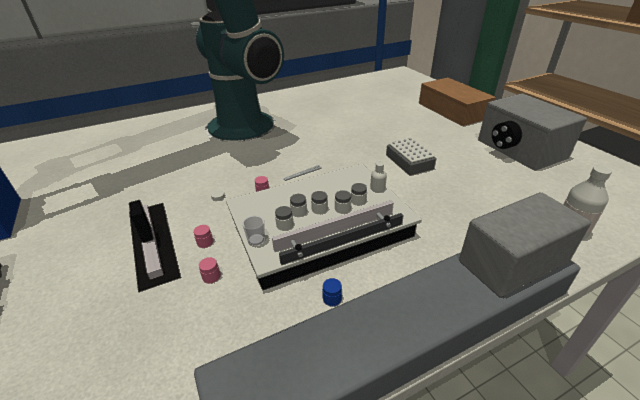

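View pics/side0.png

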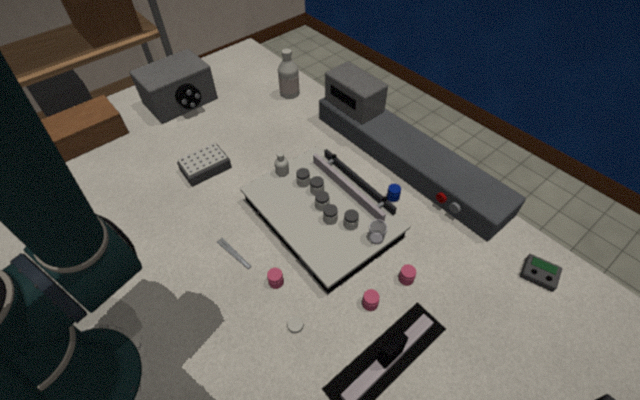

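View pics/wrist0.png

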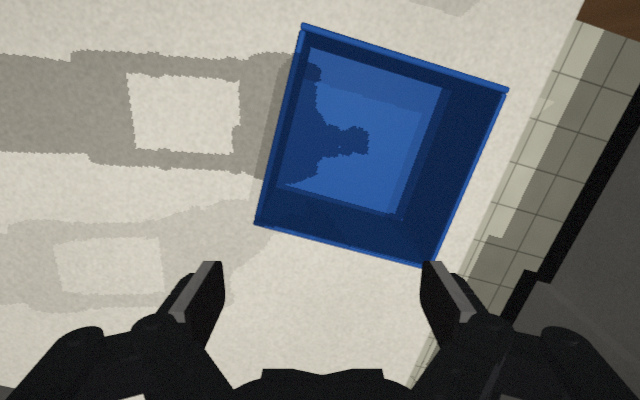

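The scene view shows five white/grey jars at about (285,217), (298,205), (319,202), (343,201) and (359,194), with the rail at (335,225). The beaker is at (255,230), the rinse bottle at (379,178) and the mat with the straightedge at (150,245). The look-alikes are pink at (262,184), (203,235) and (209,269), and blue at (332,291). The straightedge is the silver bar with the black block standing on the black mat. Next I take closer crops.

```bash
python3 - <<'E'
import cv2
a=cv2.imread("pics/scene0.png"); b=cv2.imread("pics/side0.png")
cv2.imwrite("pics/s_deck.png",cv2.resize(a[155:295,210:430],None,fx=3.6,fy=3.6,interpolation=cv2.INTER_CUBIC))
cv2.imwrite("pics/s_mat.png",cv2.resize(a[190:300,110:230],None,fx=5,fy=5,interpolation=cv2.INTER_CUBIC))
cv2.imwrite("pics/d_deck.png",cv2.resize(b[140:295,230:420],None,fx=3.8,fy=3.8,interpolation=cv2.INTER_CUBIC))
cv2.imwrite("pics/d_mat.png",cv2.resize(b[290:400,310:460],None,fx=5,fy=5,interpolation=cv2.INTER_CUBIC))
E
```

```text
(no output)
```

View pics/s_deck.png

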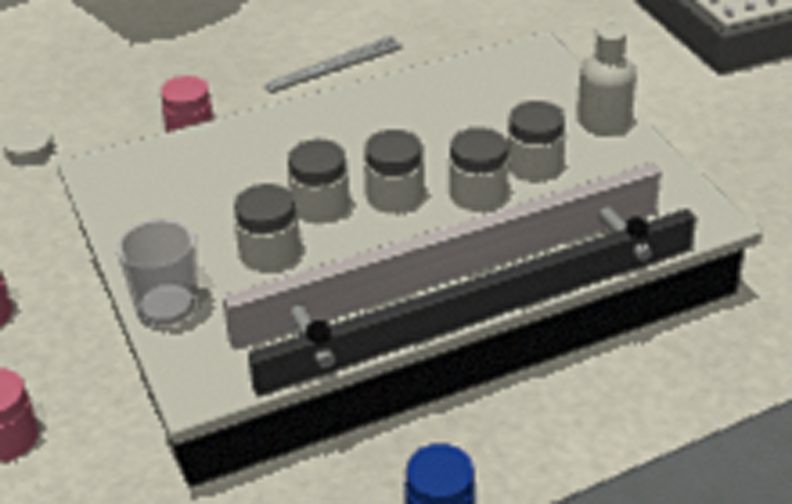

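View pics/s_mat.png

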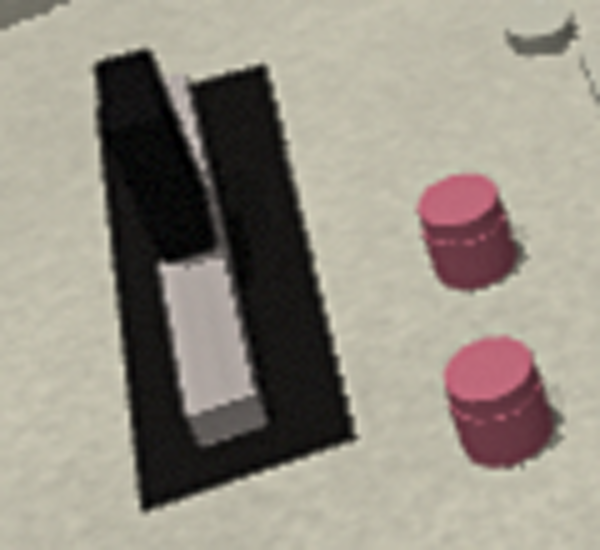

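View pics/d_deck.png

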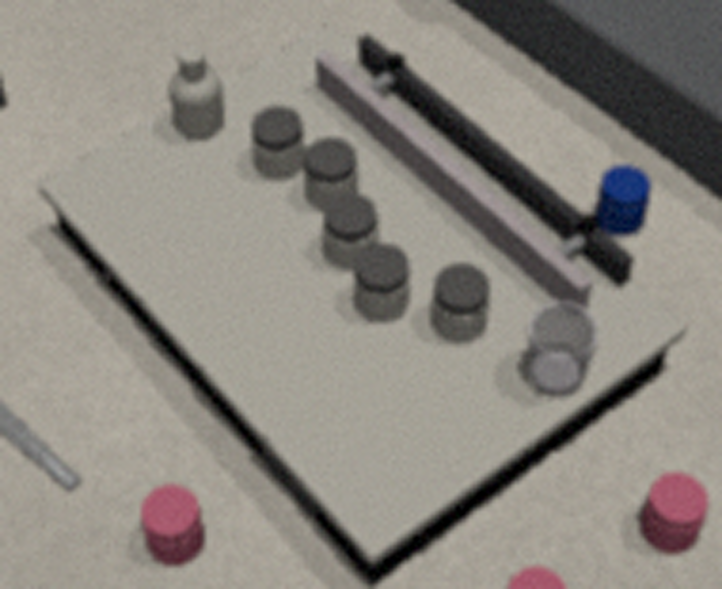

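View pics/d_mat.png

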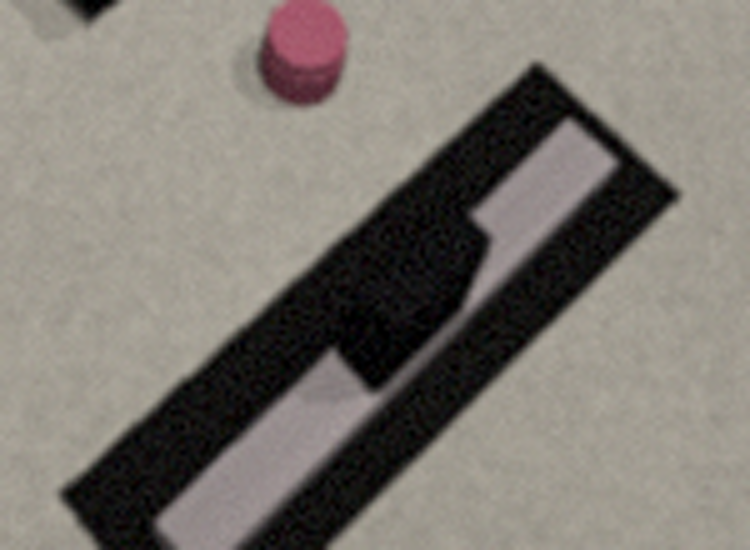

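```bash
cat > h.py <<'E'
from workcell import sensors, read_camera, job, bot
import cv2,numpy as np
from scipy.spatial.transform import Rotation as Ro
def ray(c,px,z,T=None):
    f=200/np.tan(np.radians(c["vfov"])/2)
    d=np.array([(px[0]-c["cx"])/f,(px[1]-c["cy"])/f,1])
    if T is None: R=c["R"].T; o=-R@c["t"]
    else: M=T@c["T_tool_cam"]; R=M[:3,:3]; o=M[:3,3]
    d=R@d; return (o+d*(z-o[2])/d[2])[:2]
def proj(c,X,T=None):
    f=200/np.tan(np.radians(c["vfov"])/2)
    if T is None: p=c["R"]@X+c["t"]
    else:
        M=np.linalg.inv(T@c["T_tool_cam"]); p=M[:3,:3]@X+M[:3,3]
    return np.array([c["cx"]+f*p[0]/p[2],c["cy"]+f*p[1]/p[2]])
def T():
    s=sensors.read_state(); M=np.eye(4); M[:3,:3]=Ro.from_rotvec(s["tcp_rot"]).as_matrix(); M[:3,3]=s["tool_pos"]; return M
E
cat > m1.py <<'E'
from h import *
np.set_printoptions(precision=4,suppress=True)
S=read_camera("scene");D=read_camera("side")
def U(off,s,p): return (off[0]+(p[0]+.5)/s-.5, off[1]+(p[1]+.5)/s-.5)
sd=lambda p,z: ray(S,U((210,155),3.6,p),z); sm=lambda p,z: ray(S,U((110,190),5,p),z)
dd=lambda p,z: ray(D,U((230,140),3.8,p),z); dm=lambda p,z: ray(D,U((310,290),5,p),z)
print("mat scene",[sm(p,.004) for p in [(143,508),(355,437),(266,66)]])
print("mat side",[dm(p,.004) for p in [(537,63),(680,193),(63,493)]])
print("bar side top",[dm(p,.022) for p in [(570,117),(618,162),(155,520)]])
print("bar scene top",[sm(p,.022) for p in [(186,416),(265,400)]])
print("block top scene",[sm(p,.094) for p in [(96,62),(150,49)]])
print("deck scene",[sd(p,.05) for p in [(62,168),(553,35),(760,237),(172,437)]])
print("deck side",[dd(p,.05) for p in [(42,188),(372,570),(685,330)]])
print("jars scene",[sd(p,.086) for p in [(266,202),(317,155),(393,146),(479,146),(537,118)]])
print("jars side",[dd(p,.086) for p in [(461,283),(382,266),(350,213),(330,158),(277,124)]])
print("rail scene",[sd(p,.08) for p in [(228,300),(658,168)]])
print("rail side near top",[dd(p,.08) for p in [(320,75),(586,290)]])
print("beaker top",sd((159,243),.095),dd((563,330),.095)); print("rinse",sd((607,120),.05),dd((198,130),.05))
print(T())
E
python3 m1.py
```

```text
mat scene [array([ 0.5916, -0.365 ]), array([ 0.593 , -0.2912]), array([ 0.3345, -0.2887])]
mat side [array([ 0.5893, -0.2941]), array([ 0.5896, -0.3668]), array([ 0.3326, -0.2923])]
bar side top [array([ 0.5725, -0.3211]), array([ 0.5723, -0.3452]), array([ 0.3483, -0.3233])]
bar scene top [array([ 0.5722, -0.3431]), array([ 0.5776, -0.3163])]
block top scene [array([ 0.438 , -0.3418]), array([ 0.439 , -0.3219])]
deck scene [array([ 0.4664, -0.1613]), array([0.4774, 0.1765]), array([0.7134, 0.1625]), array([ 0.6996, -0.1715])]
deck side [array([0.4695, 0.1686]), array([ 0.4526, -0.17  ]), array([ 0.6935, -0.174 ])]
jars scene [array([ 0.5991, -0.0801]), array([ 0.5733, -0.0392]), array([0.5859, 0.0018]), array([0.6088, 0.044 ]), array([0.6008, 0.0867])]
jars side [array([ 0.5979, -0.0817]), array([ 0.572 , -0.0427]), array([ 0.5844, -0.    ]), array([0.6041, 0.0417]), array([0.5978, 0.0857])]
rail scene [array([ 0.6552, -0.1235]), array([0.6666, 0.1246])]
rail side near top [array([0.6502, 0.1062]), array([ 0.6519, -0.1292])]
beaker top [ 0.6154 -0.1436] [ 0.6125 -0.147 ]
rinse [0.5796 0.152 ] [0.5757 0.1436]
[[ 0.2752 -0.0003  0.9614  0.1857]
 [-0.9614  0.001   0.2752 -0.6486]
 [-0.001  -1.      0.      0.2306]
 [ 0.      0.      0.      1.    ]]
```

Request:
arm_command(
  deltas=[
    [-0.034,-0.0044,0.0347,0],
    [-0.034,-0.0044,0.0347,0],
    [-0.034,-0.0044,0.0347,0],
    [-0.034,-0.0044,0.0347,0],
    [-0.034,-0.0044,0.0347,0],
    [-0.034,-0.0044,0.0347,0],
    [-0.034,-0.0044,0.0347,0],
    [-0.034,-0.0044,0.0347,0],
    [-0.034,-0.0044,0.0347,0],
    [-0.034,-0.0044,0.0347,0],
    [-0.034,-0.0044,0.0347,0],
    [-0.034,-0.0044,0.0347,0],
    [-0.034,-0.0044,0.0347,0],
    [-0.034,-0.0044,0.0347,0],
    [-0.034,-0.0044,0.0347,0],
    [-0.034,-0.0044,0.0347,0],
  ],
)

```text
time: 2.25
tool_pos: [0.5704, 0.0284, 0.3018]
tcp_rot: [-1.328, 1.001, -1.002]
wrist_force: [-0.2, -0.6, -0.6]
width: 1.0
```

Request:
arm_command(
  deltas=[
    [0,0,0,-0.125],
    [0,0,0,-0.125],
    [0,0,0,-0.125],
    [0,0,0,-0.125],
    [0,0,0,-0.125],
    [0,0,0,-0.125],
    [0,0,0,-0.125],
    [0,0,0,-0.125],
    [0,0,0,-0.125],
    [0,0,0,-0.125],
    [0,0,0,0],
    [0,0,0,0],
  ],
)

```text
time: 3.75
tool_pos: [0.5697, 0.0269, 0.3016]
tcp_rot: [-1.57, 0.035, -0.034]
wrist_force: [0.1, -0.6, -0.4]
width: 1.004
```

```bash
python3 - <<'E'
from h import *
M=T();np.save("Tw1.npy",M);c=read_camera("wrist");np.save("w1.npy",c["color"]);cv2.imwrite("pics/w1.png",c["color"][:,:,::-1]);print(M,sensors.read_state()["time"])
E
```

```text
[[ 9.99031592e-01 -1.22534995e-04  4.39984469e-02  5.69739749e-01]
 [-4.39984441e-02  2.56836779e-05  9.99031599e-01  2.68661892e-02]
 [-1.23546374e-04 -9.99999992e-01  2.02674565e-05  3.01621811e-01]
 [ 0.00000000e+00  0.00000000e+00  0.00000000e+00  1.00000000e+00]] 3.8
```

View pics/w1.png

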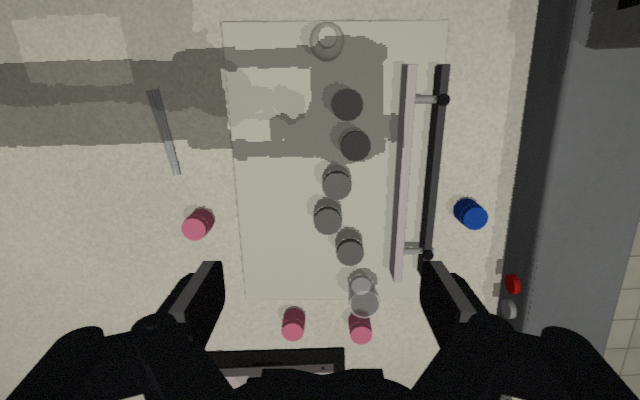

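The wrist view shows the deck from above: jars at (347,104), (355,145), (337,184), (328,217) and (349,250), the rail's near edge from (404,65) to (393,280), and the deck's left edge from (222,22) to (246,299). The beaker is at (362,295) and the bottle at (327,41).

```bash
python3 - <<'E'
import cv2,numpy as np
a=np.load("w1.npy")[:,:,::-1]
cv2.imwrite("pics/w1c.png",cv2.resize(a[10:310,215:465],None,fx=2,fy=2,interpolation=cv2.INTER_CUBIC))
from h import *
g=cv2.GaussianBlur(cv2.cvtColor(a,cv2.COLOR_BGR2GRAY),(3,3),0).astype(float)
c=read_camera("wrist");M=np.load("Tw1.npy")
def edge(x0,y0,x1,y1,sign,z,n=25,w=6,lab=""):
    P=[]
    for t in np.linspace(0.03,.97,n):
        x=x0+(x1-x0)*t;y=int(round(y0+(y1-y0)*t));xs=np.arange(int(x)-w,int(x)+w+1)
        d=sign*(g[y,xs+1]-g[y,xs-1]);i=d.argmax()
        if d[i]<6: continue
        den=d[i-1]-2*d[i]+d[i+1] if 0<i<len(d)-1 else 0
        P.append(ray(c,(xs[i]+(0.5*(d[i-1]-d[i+1])/den if den else 0),y),z,M))
    P=np.array(P)
    for _ in range(3):
        k=np.polyfit(P[:,1],P[:,0],1);r=P[:,0]-np.polyval(k,P[:,1]);P=P[abs(r)<max(.0012,2*r.std())]
    print(lab,"slope dx/dy",k[0].round(4),"x at y=0",k[1].round(4),"n",len(P),"sd",r.std().round(5))
edge(222,25,246,297,1,.05,lab="deck near");edge(222,25,246,297,-1,.05,lab="deck near-")
edge(447,22,418,298,-1,.05,lab="deck far");edge(447,22,418,298,1,.05,lab="deck far+")
edge(404,66,393.5,280,1,.08,lab="rail near top +");edge(404,66,393.5,280,-1,.08,lab="rail near top -")
edge(416,66,402,280,-1,.08,lab="rail far top")
for p in [(347,104),(355,145),(337,184),(328,217),(349,250)]: print(ray(c,p,.086,M).round(4))
E
```

```text
deck near slope dx/dy 0.0309 x at y=0 0.4643 n 18 sd 0.00109
deck near- slope dx/dy 0.0395 x at y=0 0.4616 n 16 sd 0.00023
deck far slope dx/dy 0.0432 x at y=0 0.6914 n 20 sd 0.00045
deck far+ slope dx/dy 0.0388 x at y=0 0.6988 n 15 sd 0.00013
rail near top + slope dx/dy 0.0386 x at y=0 0.6547 n 25 sd 0.00021
rail near top - slope dx/dy 0.038 x at y=0 0.6485 n 24 sd 8e-05
rail far top slope dx/dy 0.0399 x at y=0 0.6635 n 3 sd 0.00078
[0.5977 0.0881]
[0.6052 0.046 ]
[0.5849 0.0041]
[ 0.5735 -0.0341]
[ 0.5964 -0.0764]
```

View pics/w1c.png

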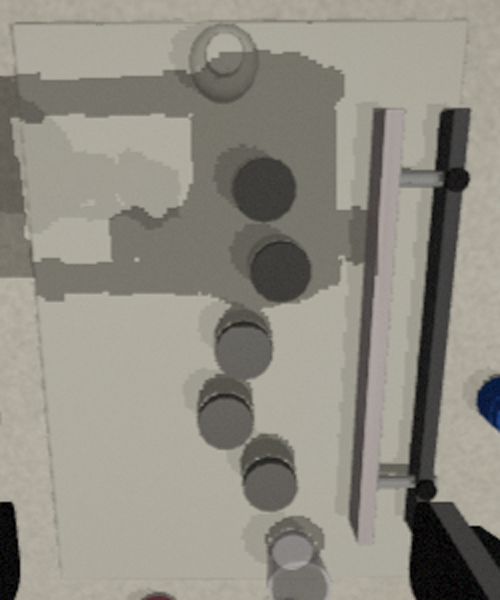

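Request:
arm_command(
  deltas=[
    [-0.0104,0.009,-0.0404,0],
    [-0.0104,0.009,-0.0404,0],
    [-0.0104,0.009,-0.0404,0],
    [-0.0104,0.009,-0.0404,0],
    [-0.0104,0.009,-0.0404,0],
    [-0.0104,0.009,-0.0404,0],
    [-0.0104,0.009,-0.0404,0],
    [-0.0104,0.009,-0.0404,0],
    [-0.0104,0.009,-0.0404,0],
    [0,0,0,0.17],
    [0,0,0,0.17],
    [0,0,0,0.17],
    [0,0,0,0.17],
    [0,0,0,0.17],
    [0,0,0,0.17],
    [0,0,0,0.17],
    [0,0,0,0.17],
    [0,0,0,0.17],
    [0,0,0,0],
  ],
)

```text
time: 6.22
tool_pos: [0.461, -0.3325, 0.2207]
tcp_rot: [-1.209, 1.209, -1.209]
wrist_force: [0.1, -1.0, -0.6]
width: 1.002
```

Request:
arm_command(
  deltas=[
    [0,0,0,0],
    [0,0,0,0],
  ],
)

```text
time: 6.48
tool_pos: [0.461, -0.3325, 0.2207]
tcp_rot: [-1.209, 1.209, -1.209]
wrist_force: [0.2, 0.2, -1.0]
width: 0.997
```

```bash
python3 - <<'E'
from h import *
M=T();np.save("Tw2.npy",M);c=read_camera("wrist");np.save("w2.npy",c["color"]);cv2.imwrite("pics/w2.png",c["color"][:,:,::-1]);print(M,sensors.read_state()["time"])
E
```

```text
[[ 1.65948167e-04  2.25644151e-06  9.99999986e-01  4.61036572e-01]
 [-9.99999986e-01 -1.44411586e-06  1.65948170e-04 -3.32497140e-01]
 [ 1.44449029e-06 -1.00000000e+00  2.25620183e-06  2.20688871e-01]
 [ 0.00000000e+00  0.00000000e+00  0.00000000e+00  1.00000000e+00]] 6.525
```

View pics/w2.png

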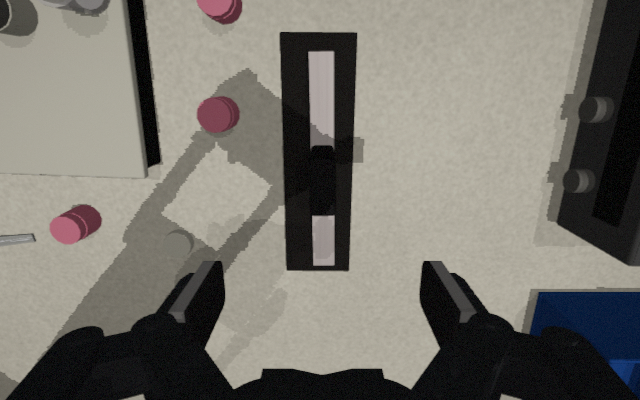

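This view shows the mat from (280,32) to (350,270). The silver bar runs along it from (309,51) to (334,266), with the black block around (322,180). No look-alike of the straightedge is in sight.

```bash
python3 - <<'E'
from h import *
a=np.load("w2.npy");M=np.load("Tw2.npy");c=read_camera("wrist")
g=cv2.cvtColor(a,cv2.COLOR_RGB2GRAY)
cr=a[25:280,270:365]
cv2.imwrite("pics/w2c.png",cv2.resize(cr[:,:,::-1],None,fx=2.3,fy=2.3,interpolation=cv2.INTER_CUBIC))
P=np.array
def box(mask,z,lab,lo,hi):
    L=[];R=[]
    for y in range(lo,hi):
        xs=np.where(mask[y])[0]
        if len(xs)>8: L.append(ray(c,(xs[0]-.5,y),z,M));R.append(ray(c,(xs[-1]+.5,y),z,M))
    L=P(L);R=P(R);kl=np.polyfit(L[:,0],L[:,1],1);kr=np.polyfit(R[:,0],R[:,1],1)
    ys=np.where(mask[:,300:345].sum(1)>8)[0]
    t=ray(c,(322,ys[0]-.5),z,M);b=ray(c,(322,ys[-1]+.5),z,M)
    print(lab,"yaw",kl[0],kr[0],"y mid at x=.461",(np.polyval(kl,.461)+np.polyval(kr,.461))/2,"w",np.polyval(kl,.461)-np.polyval(kr,.461),"x",t[0],b[0],(t[0]+b[0])/2)
bm=np.zeros(g.shape,bool); bm[40:280,300:345]=(g[40:280,300:345]>100)
# keep only bar component
n,l=cv2.connectedComponents(bm.astype(np.uint8)); 
bar=(l==l[80,322])|(l==l[245,322])
ys=np.where(bar[:,315:330].sum(1)>6)[0];print(ys[0],ys[-1])
box(bar,.022,"bar",56,140); box(bar,.022,"bar2",225,262)
mm=np.zeros(g.shape,bool); mm[25:285,270:345+20]=(g[25:285,270:365]<60)|bar[25:285,270:365]
n,l=cv2.connectedComponents(mm.astype(np.uint8)); box(l==l[200,300],.004,"mat",165,262)
E
```

```text
51 265
bar yaw 0.020810537198601722 0.00865365354344979 y mid at x=.461 -0.3332499350081501 w 0.02261620000625897 x 0.5721585493707513 0.3482897277792071 0.4602241385749792
bar2 yaw 0.020720406245492567 0.03762951159374037 y mid at x=.461 -0.3313963175545164 w 0.022435751159277262 x 0.5721585493707513 0.3482897277792071 0.4602241385749792
mat yaw -0.009262066365571454 -0.008369853708795878 y mid at x=.461 -0.32807506648585616 w 0.0737027837180077 x 0.5906563272354164 0.33279172780635624 0.4617240275208863
```

View pics/w2c.png

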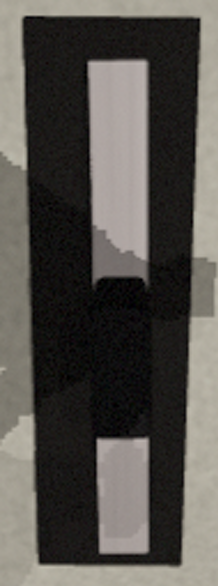

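Request:
arm_command(
  deltas=[
    [0,0.0278,-0.001,-0.015],
    [0,0.0278,0,0],
    [0,0.0278,0,0],
    [0,0.0278,0,0],
    [0,0.0278,0,0],
    [0,0.0277,0,0],
    [0,0,0,0],
    [0,0,0,0],
  ],
)

```text
time: 7.58
tool_pos: [0.4606, -0.3329, 0.0549]
tcp_rot: [-1.216, 1.198, -1.2]
wrist_force: [0.6, -0.5, 0.9]
width: 1.0
```

Request:
arm_command(
  deltas=[
    [0,0,0,0],
    [0,0,0,0],
    [0,0,0,0],
    [0,0,0,0],
    [0,0,0,0],
    [0,0,0,0],
    [0,0,0,0],
    [0,0,0,0],
  ],
  fingers=0.0,
  newtons=100,
)

```text
time: 8.57
tool_pos: [0.4605, -0.333, 0.0547]
tcp_rot: [-1.216, 1.198, -1.2]
wrist_force: [-0.5, -0.1, 5.3]
width: 0.244
```

```bash
python3 - <<'E'
from h import *
print(T(),sensors.read_state())
E
```

```text
[[ 1.37959969e-02  9.44374469e-04  9.99904385e-01  4.60495883e-01]
 [-9.99904451e-01 -8.57895450e-04  1.37968081e-02 -3.32971735e-01]
 [ 8.70842775e-04 -9.99999186e-01  9.32448712e-04  5.46555199e-02]
 [ 0.00000000e+00  0.00000000e+00  0.00000000e+00  1.00000000e+00]] {'time': 8.575, 'q': array([-6.69822080e-01,  2.36596091e-01,  1.99180222e+00, -1.09045437e-04,
        9.11921396e-01,  8.87244107e-01]), 'joint_vel': array([-1.50302780e-03,  5.25606648e-04, -3.46086824e-07,  7.37073221e-04,
       -7.95247561e-04, -4.05928002e-05]), 'joint_torque': array([ 2.75202719e-01, -4.06075680e+01, -2.80229437e+01,  1.21058095e-01,
       -6.38352474e-02,  1.02705590e-02]), 'tool_pos': array([ 0.46049588, -0.33297174,  0.05465552]), 'tcp_rot': array([-1.21563634,  1.19793478, -1.20011147]), 'wrist_force': array([-0.46447072, -0.13789335,  5.31166227]), 'torque': array([0.01116301, 0.11490434, 0.02085316]), 'width': 0.24350293518126231}
```

Request:
arm_command(
  deltas=[
    [0,-0.01,0,0],
    [0,-0.029,0,0],
    [0,-0.029,0,0],
    [0,-0.029,0,0],
    [0,-0.029,0,0],
    [0,-0.029,0,0],
    [0,0,0,0],
  ],
)

```text
time: 9.45
tool_pos: [0.4611, -0.3333, 0.2112]
tcp_rot: [-1.215, 1.195, -1.203]
wrist_force: [1.1, -0.2, -2.0]
width: 0.246
```

Request:
arm_command(
  deltas=[
    [-0.0373,0,0.0077,0],
    [-0.0373,0,0.0077,0],
    [-0.0373,0,0.0077,0],
    [-0.0373,0,0.0077,0],
    [-0.0373,0,0.0077,0],
    [-0.0373,0,0.0077,0],
    [-0.0373,0,0.0077,0],
    [-0.0373,0,0.0077,0],
    [-0.0373,0,0.0077,0],
    [0,0,0,-0.1687],
    [0,0,0,-0.1687],
    [0,0,0,-0.1687],
    [0,0,0,-0.1687],
    [0,0,0,-0.1687],
    [0,0,0,-0.1687],
    [0,0,0,-0.1687],
    [0,0,0,-0.1687],
    [0,0,0,-0.1687],
    [0,0,0,0],
    [0,0,0,0],
  ],
)

```text
time: 11.95
tool_pos: [0.5238, 0.0042, 0.2076]
tcp_rot: [-1.57, 0.034, -0.031]
wrist_force: [-0.5, -0.8, -3.0]
width: 0.247
```

```bash
python3 - <<'E'
from h import *
M=T();np.save("Tw3.npy",M);print(M,sensors.read_state()["time"],sensors.read_state()["wrist_force"])
for n in ["wrist","scene","side"]:
    c=read_camera(n);np.save(f"{n}3.npy",c["color"]);cv2.imwrite(f"pics/{n}3.png",c["color"][:,:,::-1])
E
```

```text
[[ 9.99137616e-01 -2.26548854e-03  4.14595175e-02  5.23849453e-01]
 [-4.14592668e-02  1.57565105e-04  9.99140183e-01  4.19151398e-03]
 [-2.27007321e-03 -9.99997421e-01  6.35037293e-05  2.07626464e-01]
 [ 0.00000000e+00  0.00000000e+00  0.00000000e+00  1.00000000e+00]] 11.95 [-0.49924579 -0.83575934 -2.99293084]
```

View pics/wrist3.png

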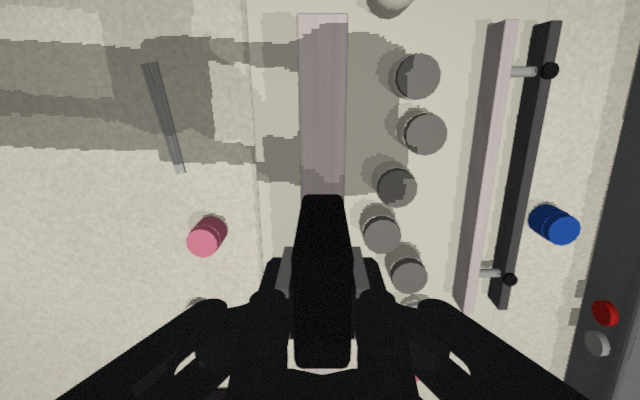

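View pics/scene3.png

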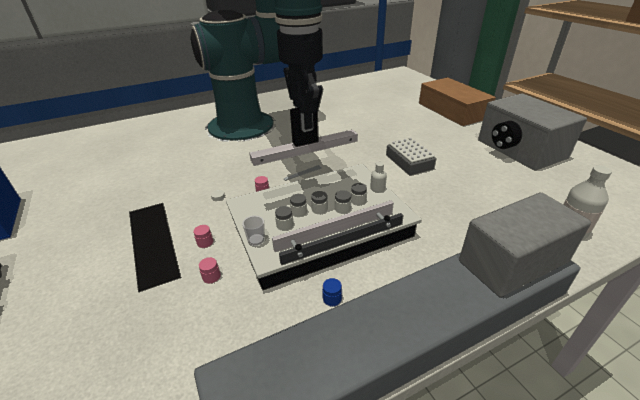

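View pics/side3.png

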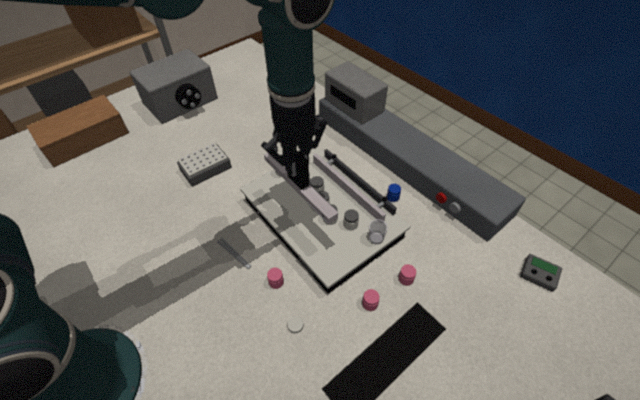

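The bar is held square in the wrist view, spanning columns 298 to 348 at its far end, with the rail at (510,20)–(460,310). The jars, beaker and bottle have not moved. I check the bar's angle against the rail in this one picture.

```bash
python3 - <<'E'
from h import *
a=np.load("wrist3.npy");M=np.load("Tw3.npy");c=read_camera("wrist")
g=cv2.GaussianBlur(cv2.cvtColor(a,cv2.COLOR_RGB2GRAY),(3,3),0).astype(float)
def edge(x0,y0,x1,y1,sign,z,n=30,w=7,lab=""):
    P=[]
    for t in np.linspace(0.03,.97,n):
        x=x0+(x1-x0)*t;y=int(round(y0+(y1-y0)*t));xs=np.arange(int(x)-w,int(x)+w+1)
        d=sign*(g[y,xs+1]-g[y,xs-1]);i=d.argmax()
        if d[i]<6 or i in(0,len(d)-1): continue
        den=d[i-1]-2*d[i]+d[i+1]
        P.append(ray(c,(xs[i]+0.5*(d[i-1]-d[i+1])/den,y),z,M))
    P=np.array(P)
    for _ in range(3):
        k=np.polyfit(P[:,1],P[:,0],1);r=P[:,0]-np.polyval(k,P[:,1]);P=P[abs(r)<max(.0008,2*r.std())]
    print(lab,"slope",k[0].round(4),"x0",k[1].round(4),"n",len(P),"sd",r.std().round(5), "y",P[:,1].min().round(3),P[:,1].max().round(3))
zb=M[2,3]-.0507+.018
for s in(1,-1):
    edge(298,14,304,190,s,zb,lab=f"bar back{s}");edge(348,14,345.5,190,s,zb,lab=f"bar front{s}")
    edge(488,25,454,305,s,.05,lab=f"rail? base{s}",w=5);edge(503,20,466,310,s,.08,lab=f"rail front top{s}")
print(ray(c,(323,14),zb,M))
E
```

```text
bar back1 slope 0.0372 x0 0.5129 n 19 sd 0.00027 y 0.043 0.113
bar front1 slope 0.0434 x0 0.5355 n 30 sd 0.00012 y 0.033 0.112Traceback (most recent call last):
  File "<stdin>", line 19, in <module>
  File "<stdin>", line 14, in edge
IndexError: too many indices for array: array is 1-dimensional, but 2 were indexed
```

```bash
python3 - <<'E'
import cv2,numpy as np
a=np.load("wrist3.npy")[:,:,::-1]
cv2.imwrite("pics/w3c.png",cv2.resize(a[0:320,280:580],None,fx=1.8,fy=1.8,interpolation=cv2.INTER_CUBIC))
E
```

```text
(no output)
```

View pics/w3c.png

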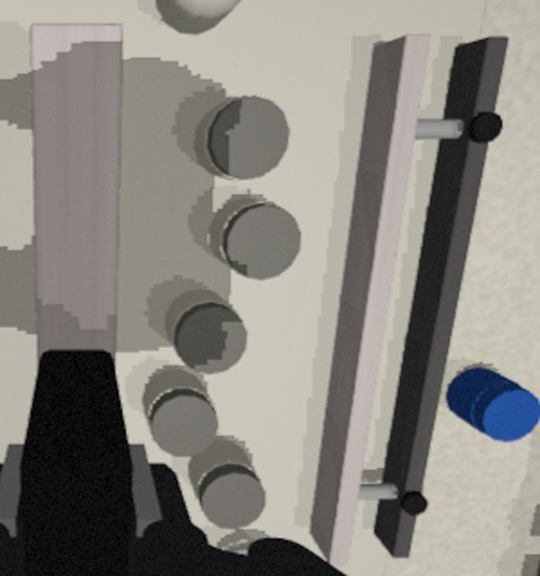

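```bash
python3 - <<'E'
from h import *
a=np.load("wrist3.npy");M=np.load("Tw3.npy");c=read_camera("wrist")
g=cv2.GaussianBlur(cv2.cvtColor(a,cv2.COLOR_RGB2GRAY),(3,3),0).astype(float)
def edge(x0,y0,x1,y1,sign,z,n=30,w=5,lab=""):
    P=[]
    for t in np.linspace(0.03,.97,n):
        x=x0+(x1-x0)*t;y=int(round(y0+(y1-y0)*t));xs=np.arange(int(x)-w,int(x)+w+1)
        d=sign*(g[y,xs+1]-g[y,xs-1]);i=d.argmax()
        if d[i]<6 or i in(0,len(d)-1): continue
        den=d[i-1]-2*d[i]+d[i+1]
        P.append(ray(c,(xs[i]+0.5*(d[i-1]-d[i+1])/den,y),z,M))
    P=np.array(P)
    for _ in range(3):
        k=np.polyfit(P[:,1],P[:,0],1);r=P[:,0]-np.polyval(k,P[:,1]);P=P[abs(r)<max(.0008,2*r.std())]
    print(lab,"slope",k[0].round(4),"x0",k[1].round(4),"n",len(P),"sd",r.std().round(5))
edge(504.4,20,464,311,1,.08,lab="rail top front+")
edge(487.5,25,453.5,300,-1,.05,lab="rail base front-")
for p in [(418,76),(425,133),(397,187),(382,234),(409,275)]: print(ray(c,p,.086,M).round(4))
E
```

```text
rail top front+ slope 0.0386 x0 0.6545 n 30 sd 0.0001
rail base front- slope 0.0378 x0 0.6551 n 30 sd 9e-05
[0.5972 0.0877]
[0.6044 0.0461]
[0.584  0.0037]
[ 0.5724 -0.0373]
[ 0.5967 -0.0778]
```

Request:
arm_command(
  deltas=[
    [0,0.0173,0,-0.002],
    [0,0.0173,0,0],
    [0,0.0173,0,0],
    [0,0.0173,0,0],
    [0,0.0173,0,0],
    [0,0.016,0,0],
    [0,0,0,0],
    [0,0,0,0],
    [0,0,0,0],
  ],
)

```text
time: 13.32
tool_pos: [0.5256, 0.0041, 0.1075]
tcp_rot: [-1.571, 0.027, -0.03]
wrist_force: [-0.5, 0.7, -2.6]
width: 0.244
```

```bash
python3 - <<'E'
from h import *
M=T();print(M,sensors.read_state()["wrist_force"],sensors.read_state()["torque"])
for n in ["scene"]:
    c=read_camera(n);cv2.imwrite(f"pics/{n}4.png",cv2.resize(c["color"][110:310,190:440,::-1],None,fx=3,fy=3))
E
```

```text
[[ 9.99325094e-01  1.96231199e-03  3.66811326e-02  5.25586469e-01]
 [-3.66810700e-02 -6.79120844e-05  9.99327021e-01  4.09990197e-03]
 [ 1.96348248e-03 -9.99998072e-01  4.11345320e-06  1.07476308e-01]
 [ 0.00000000e+00  0.00000000e+00  0.00000000e+00  1.00000000e+00]] [-0.45729574  0.68772697 -2.59802971] [ 0.03801151  0.05474613 -0.08604756]
```

View pics/scene4.png

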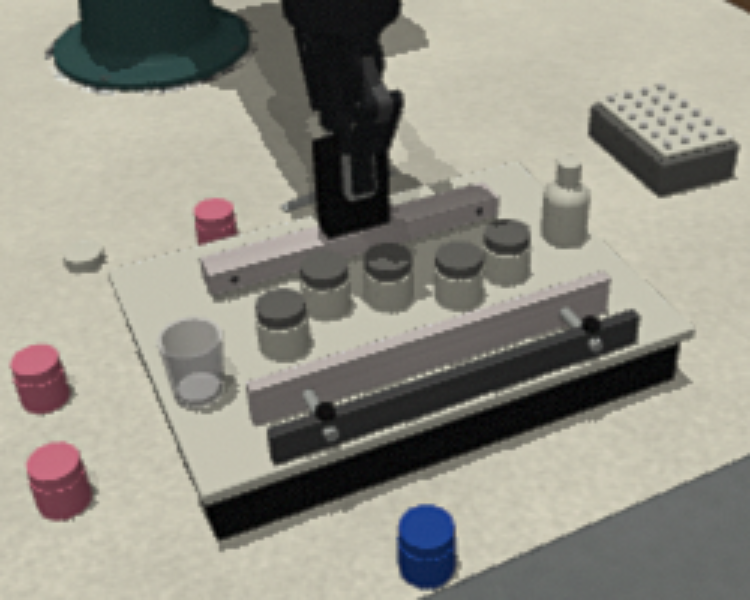

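Request:
arm_command(
  deltas=[
    [0,0.002,0,0],
    [0,0.002,0,0],
    [0.003,0,0,0],
    [0.005,0,0,0],
    [0.005,0,0,0],
    [0.005,0,0,0],
    [0.005,0,0,0],
    [0.005,0,0,0],
    [0.005,0,0,0],
    [0.005,0,0,0],
    [0.005,0,0,0],
    [0.005,0,0,0],
    [0.005,0,0,0],
    [0.005,0,0,0],
    [0.005,0,0,0],
    [0.005,0,0,0],
    [0.002,0,0,0],
    [0,0,0,0],
    [0,0,0,0],
  ],
)

```text
time: 15.75
tool_pos: [0.5948, 0.0016, 0.1026]
tcp_rot: [-1.571, 0.028, -0.029]
wrist_force: [-0.2, -0.0, -2.7]
width: 0.248
```

```bash
python3 - <<'E'
from h import *
M=T();print(M,sensors.read_state()["wrist_force"],sensors.read_state()["torque"])
c=read_camera("wrist");cv2.imwrite("pics/wrist5.png",c["color"][:,:,::-1])
c=read_camera("scene");cv2.imwrite(f"pics/scene5.png",cv2.resize(c["color"][110:310,190:440,::-1],None,fx=3,fy=3))
E
```

```text
[[ 9.99327053e-01  4.77338848e-04  3.66771528e-02  5.94817462e-01]
 [-3.66771511e-02 -1.24641160e-05  9.99327167e-01  1.56229035e-03]
 [ 4.77474827e-04 -9.99999886e-01  5.05170073e-06  1.02617770e-01]
 [ 0.00000000e+00  0.00000000e+00  0.00000000e+00  1.00000000e+00]] [-0.1857661  -0.01001937 -2.6698409 ] [-0.00528509 -0.01815982 -0.00905944]
```

View pics/scene5.png

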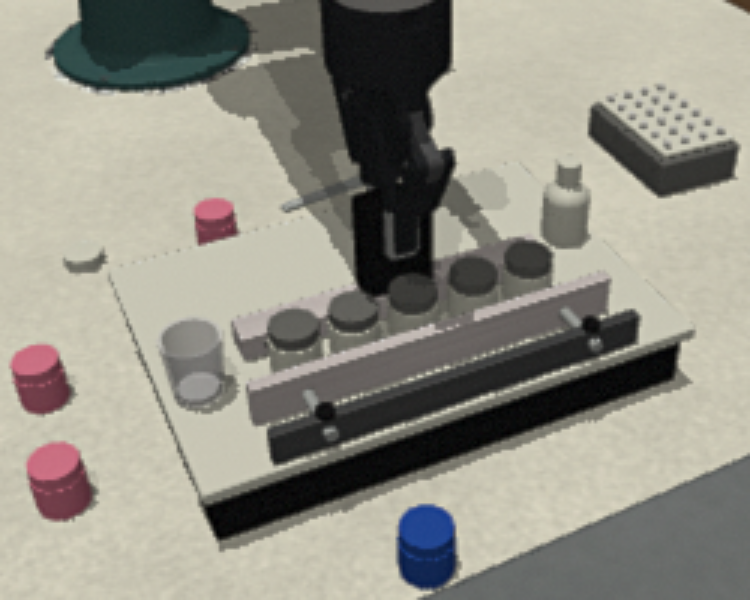

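View pics/wrist5.png

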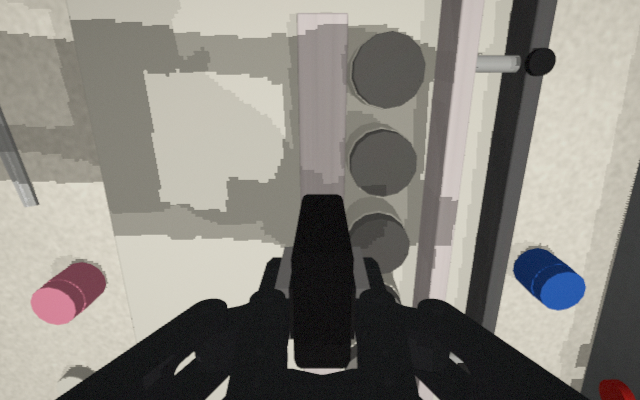

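All five jars stand upright against the bar, the leftmost about 20 mm from the beaker. Now I close the last ~14 mm more slowly.

Request:
arm_command(
  deltas=[
    [0.002,0,0,0],
    [0.002,0,0,0],
    [0.002,0,0,0],
    [0.002,0,0,0],
    [0.002,0,0,0],
    [0,0,0,0],
    [0,0,0,0],
  ],
)

```text
time: 16.73
tool_pos: [0.6049, 0.0012, 0.1026]
tcp_rot: [-1.571, 0.028, -0.029]
wrist_force: [0.3, 0.0, -2.6]
width: 0.245
```

Request:
arm_command(
  deltas=[
    [0.001,0,0,0],
    [0.001,0,0,0],
    [0,0,0,0],
  ],
)

```text
time: 17.1
tool_pos: [0.6067, 0.0011, 0.1024]
tcp_rot: [-1.571, 0.029, -0.029]
wrist_force: [-0.8, 1.0, -2.5]
width: 0.248
```

Request:
arm_command(
  deltas=[
    [0.001,0,0,0],
    [0,0,0,0],
    [0,0,0,0],
  ],
)

```text
time: 17.48
tool_pos: [0.6077, 0.0011, 0.1025]
tcp_rot: [-1.571, 0.029, -0.029]
wrist_force: [-1.0, -0.5, -3.0]
width: 0.247
```

Request:
arm_command(
  deltas=[
    [0.001,0,0,0],
    [0,0,0,0],
    [0,0,0,0],
  ],
)

```text
time: 17.85
tool_pos: [0.6087, 0.0011, 0.1025]
tcp_rot: [-1.571, 0.029, -0.029]
wrist_force: [-0.0, 0.1, -2.5]
width: 0.247
```

Request:
arm_command(
  deltas=[
    [0.001,0,0,0],
    [0,0,0,0],
    [0,0,0,0],
  ],
)

```text
time: 18.23
tool_pos: [0.6092, 0.001, 0.1023]
tcp_rot: [-1.571, 0.03, -0.028]
wrist_force: [-3.3, -0.0, -1.8]
width: 0.247
```

Request:
arm_command(
  deltas=[
    [0.001,0,0,0],
    [0,0,0,0],
    [0,0,0,0],
  ],
)

```text
time: 18.6
tool_pos: [0.6093, 0.001, 0.102]
tcp_rot: [-1.571, 0.031, -0.027]
wrist_force: [-5.1, -0.3, -0.9]
width: 0.248
```

```bash
python3 - <<'E'
from h import *
s=sensors.read_state();print(s["wrist_force"],s["torque"],s["tool_pos"],T()[0])
c=read_camera("wrist");cv2.imwrite("pics/wrist6.png",c["color"][:,:,::-1])
E
```

```text
[-5.0757021  -0.25285942 -0.94215358] [0.07559732 1.04638788 0.08435431] [0.60933877 0.00104872 0.10196234] [ 0.99932435 -0.00289903  0.03663931  0.60933877]
```

View pics/wrist6.png

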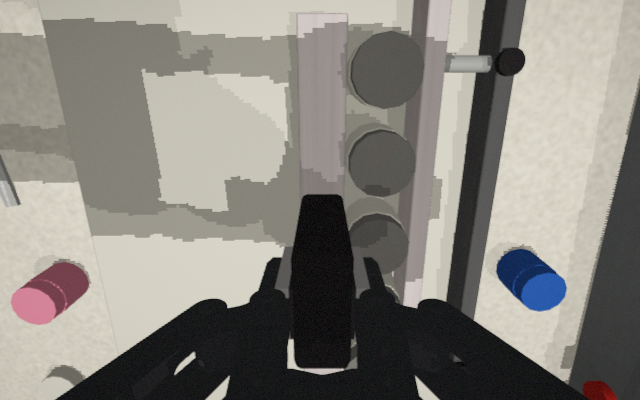

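Contact with the rail is felt at −5 N, with little yaw moment, so all jars share it. I raise it gently.

Request:
arm_command(
  deltas=[
    [0.001,0,0,0],
    [0,0,0,0],
    [0,0,0,0],
  ],
)

```text
time: 19.02
tool_pos: [0.6095, 0.001, 0.1016]
tcp_rot: [-1.571, 0.033, -0.025]
wrist_force: [-6.1, -0.1, -0.7]
width: 0.241
```

Request:
arm_command(
  deltas=[
    [0.001,0,0,0],
    [0,0,0,0],
    [0,0,0,0],
  ],
)

```text
time: 19.4
tool_pos: [0.6096, 0.001, 0.1013]
tcp_rot: [-1.57, 0.034, -0.023]
wrist_force: [-7.9, 0.5, 0.5]
width: 0.246
```

```bash
python3 - <<'E'
from h import *
s=sensors.read_state();print(s["wrist_force"],s["torque"],s["tool_pos"],T()[:,:3])
E
```

```text
[-7.94736021  0.4570793   0.5256623 ] [0.02252514 1.74165687 0.11713114] [0.60958554 0.00104948 0.10129585] [[ 9.99307100e-01 -6.79109481e-03  3.65950949e-02]
 [-3.65943796e-02  2.29599963e-04  9.99330175e-01]
 [-6.79494820e-03 -9.99976914e-01 -1.90750287e-05]
 [ 0.00000000e+00  0.00000000e+00  0.00000000e+00]]
```

Request:
arm_command(
  deltas=[
    [0.001,0,0,0],
    [0,0,0,0],
    [0,0,0,0],
    [0,0,0,0],
  ],
)

```text
time: 19.9
tool_pos: [0.6097, 0.001, 0.101]
tcp_rot: [-1.57, 0.036, -0.022]
wrist_force: [-11.2, 1.5, 0.8]
width: 0.245
```

```bash
python3 - <<'E'
from h import *
for i in range(3):
    s=sensors.read_state();print(s["wrist_force"],s["torque"])
    c=read_camera(["scene","side","wrist"][i]);np.save(f"p{i}.npy",c["color"])
    im=c["color"][:,:,::-1]
    im=[im[110:310,190:440],im[130:300,230:430],im][i]
    cv2.imwrite(f"pics/p{i}.png",cv2.resize(im,None,fx=[3,3,1][i],fy=[3,3,1][i],interpolation=cv2.INTER_CUBIC))
E
```

```text
[-11.1584623    1.45684559   0.81822397] [0.10603947 2.05925722 0.07448432]
[-10.36598565   1.00244561  -0.12025841] [0.11517792 2.04545259 0.03386945]
[-9.70735824 -0.48572339  0.33894085] [0.07459209 1.97866783 0.09952255]
```

View pics/p0.png

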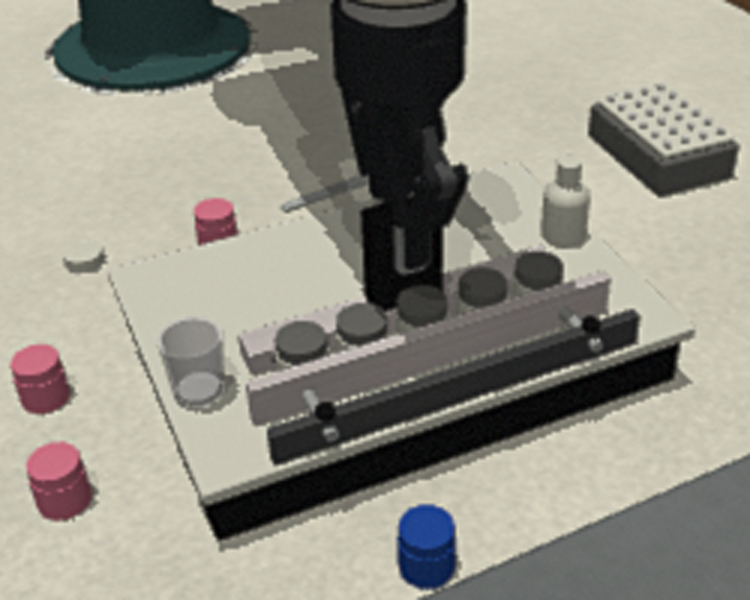

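View pics/p1.png

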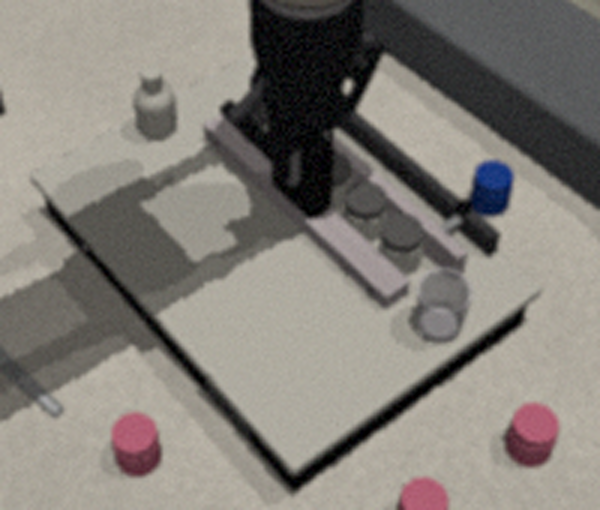

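The row is pressed at about 10 N (−9.7 to −11.2), the jars stand upright in line, and the bystanders are untouched. I hold briefly, then back off.

Request:
arm_command(
  deltas=[
    [0,0,0,0],
    [0,0,0,0],
    [-0.001,0,0,0],
    [-0.001,0,0,0],
    [-0.001,0,0,0],
    [-0.001,0,0,0],
    [-0.001,0,0,0],
    [-0.001,0,0,0],
    [-0.002,0,0,0],
    [-0.003,0,0,0],
    [-0.005,0,0,0],
    [-0.005,0,0,0],
    [-0.005,0,0,0],
    [-0.005,0,0,0],
    [-0.005,0,0,0],
    [-0.005,0,0,0],
    [-0.005,0,0,0],
    [0,0,0,0],
  ],
)

```text
time: 22.3
tool_pos: [0.5672, 0.0026, 0.1024]
tcp_rot: [-1.571, 0.029, -0.029]
wrist_force: [0.2, -0.3, -2.4]
width: 0.246
```

```bash
python3 - <<'E'
from h import *
M=T();np.save("Tw7.npy",M);s=sensors.read_state();print(s["time"],s["wrist_force"],M)
for i,n in enumerate(["wrist","side"]):
    c=read_camera(n);np.save(f"r{i}.npy",c["color"])
    im=c["color"][:,:,::-1]
    if i: im=cv2.resize(im[130:300,230:430],None,fx=3,fy=3,interpolation=cv2.INTER_CUBIC)
    cv2.imwrite(f"pics/r{i}.png",im)
E
```

```text
22.3 [ 0.2444251  -0.33636405 -2.40290671] [[ 9.99327212e-01 -2.91022403e-04  3.66747733e-02  5.67196999e-01]
 [-3.66747761e-02 -4.44933008e-06  9.99327254e-01  2.56106399e-03]
 [-2.90663441e-04 -9.99999958e-01 -1.51195181e-05  1.02423196e-01]
 [ 0.00000000e+00  0.00000000e+00  0.00000000e+00  1.00000000e+00]]
```

View pics/r0.png

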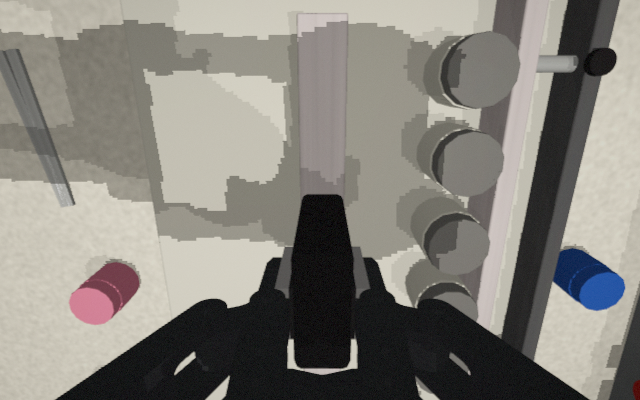

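View pics/r1.png

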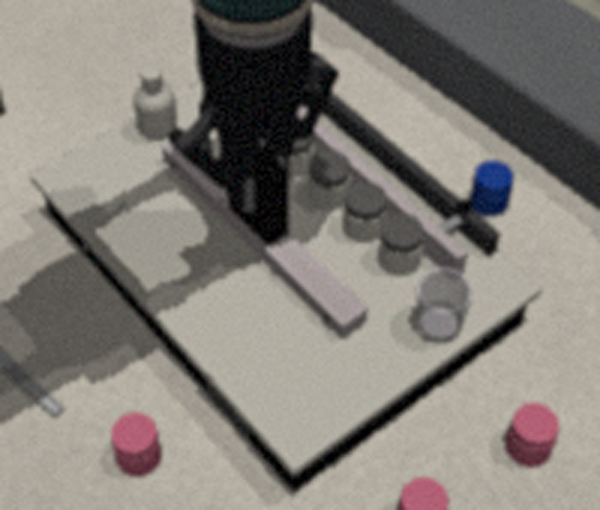

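The jars stayed put along the rail, and the bar came away clean. I lift and check the row.

Request:
arm_command(
  deltas=[
    [-0.008,-0.022,0,0],
    [-0.008,-0.022,0,0],
    [-0.008,-0.022,0,0],
    [-0.008,-0.022,0,0],
    [-0.008,-0.022,0,0],
    [0,0,0,0],
    [0,0,0,0],
  ],
)

```text
time: 23.28
tool_pos: [0.5276, 0.004, 0.2117]
tcp_rot: [-1.571, 0.029, -0.028]
wrist_force: [0.6, 0.2, -3.1]
width: 0.243
```

```bash
python3 - <<'E'
from h import *
M=T();c=read_camera("wrist");np.save("r2.npy",c["color"]);np.save("Tr2.npy",M);cv2.imwrite("pics/r2.png",c["color"][:,:,::-1]);print(M)
E
```

```text
[[ 9.99326849e-01 -4.53998050e-04  3.66830154e-02  5.27609951e-01]
 [-3.66830156e-02  7.97212567e-06  9.99326952e-01  4.01071514e-03]
 [-4.53984929e-04 -9.99999897e-01 -8.68725832e-06  2.11739234e-01]
 [ 0.00000000e+00  0.00000000e+00  0.00000000e+00  1.00000000e+00]]
```

View pics/r2.png

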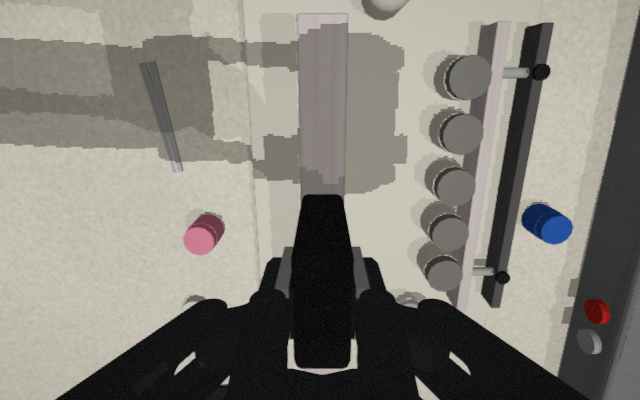

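```bash
python3 - <<'E'
from h import *
a=np.load("r2.npy");M=np.load("Tr2.npy");c=read_camera("wrist")
g=cv2.cvtColor(a,cv2.COLOR_RGB2GRAY)
P=[]
for (x,y,r) in [(469,77,22),(462,133,21),(455,187,19.5),(450,232,18),(444,273,17.5)]:
    m=int(r+8);roi=cv2.GaussianBlur(g[int(y)-m:int(y)+m,int(x)-m:int(x)+m],(3,3),0)
    k=cv2.HoughCircles(roi,cv2.HOUGH_GRADIENT_ALT,1,50,param1=60,param2=.5,minRadius=int(r-4),maxRadius=int(r+4))
    if k is None: print("none",x,y);p=(x,y)
    else: p=k[0,0,:2]+np.array([int(x)-m,int(y)-m]);print(p,k[0,0,2])
    P.append(ray(c,p,.086,M))
P=np.array(P);print(P.round(4));print("rail-jar",((.655+.0384*P[:,1])-P[:,0]).round(4));k=np.polyfit(P[:,1],P[:,0],1);print(k,(P[:,0]-np.polyval(k,P[:,1])).round(4))
E
```

```text
[468.  78.] 22.243345
[462. 134.] 21.030535
[453. 185.] 19.529116
[450. 234.] 18.480734
[445. 273.] 17.739336
[[ 0.6392  0.0851]
 [ 0.6384  0.0438]
 [ 0.6347  0.0025]
 [ 0.6357 -0.0414]
 [ 0.6342 -0.0794]]
rail-jar [0.0191 0.0183 0.0204 0.0177 0.0177]
[0.03007123 0.63638922] [ 0.0002  0.0007 -0.0017  0.0006  0.0002]
```

```bash
python3 - <<'E'
from h import *
a=np.load("r2.npy");M=np.load("Tr2.npy");c=read_camera("wrist")
cv2.imwrite("pics/r2c.png",cv2.resize(a[40:300,415:525,::-1],None,fx=2.3*1,fy=2.3,interpolation=cv2.INTER_CUBIC)) if 0 else cv2.imwrite("pics/r2c.png",cv2.resize(a[120:300,415:525,::-1],None,fx=3.3,fy=3.3,interpolation=cv2.INTER_CUBIC))
# rightmost cap-top edge per jar: cap (grey) vs. rail: row scan along world direction
g=cv2.GaussianBlur(cv2.cvtColor(a,cv2.COLOR_RGB2GRAY),(3,3),0).astype(float)
for (x,y,r) in [(468.5,77,22),(462,133,21),(455,187,19.5),(450,232,18),(444,273,17.5)]:
    th=np.radians(np.r_[-50:-10:5,10:51:5, 130:231:10]);pts=[]
    for t in th:
        rr=np.arange(r-5,r+5,.25);xs=(x+rr*np.cos(t)).astype(np.float32);ys=(y+rr*np.sin(t)).astype(np.float32)
        v=cv2.remap(g.astype(np.float32),xs[None],ys[None],cv2.INTER_LINEAR)[0];d=abs(np.gradient(v));i=d.argmax()
        if d[i]>1.5: pts.append((xs[i],ys[i]))
    e=cv2.fitEllipse(np.array(pts,np.float32));W=ray(c,e[0],.086,M);print(np.round(e[0],1),np.round(e[1],1),len(pts),W.round(4),"gap to rail",(.655+.0384*W[1]-W[0]).round(4))
E
```

```text
[468.8  78. ] [45.6 52.9] 28 [0.6398 0.0851] gap to rail 0.0185
[462.1 134.3] [42.3 48.9] 28 [0.6385 0.0436] gap to rail 0.0182
[455.2 187.7] [41.2 44.2] 27 [0.6368 0.    ] gap to rail 0.0182
[449.4 233.2] [37.3 41.2] 28 [ 0.6351 -0.0406] gap to rail 0.0183
[444.  273.5] [37.9 39.2] 28 [ 0.6334 -0.0799] gap to rail 0.0185
```

View pics/r2c.png

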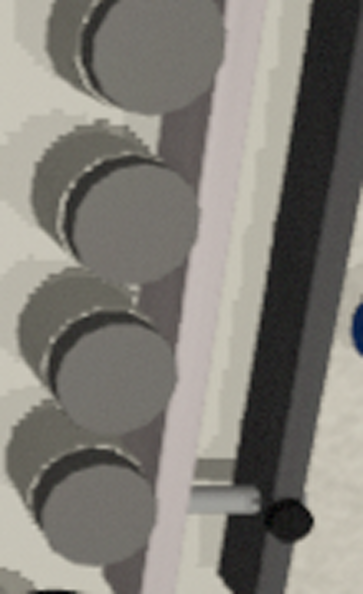

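All five jars sit 18.2–18.5 mm from the measured rail line, so the row is straight to within 0.3 mm. Now I return the straightedge.

Request:
arm_command(
  deltas=[
    [-0.006,0,-0.0371,0],
    [-0.006,0,-0.0371,0],
    [-0.006,0,-0.0371,0],
    [-0.006,0,-0.0371,0],
    [-0.006,0,-0.0371,0],
    [-0.006,0,-0.0371,0],
    [-0.006,0,-0.0371,0],
    [-0.006,0,-0.0371,0],
    [-0.006,0,-0.0371,0],
    [0,0,0,0.1714],
    [0,0,0,0.1714],
    [0,0,0,0.1714],
    [0,0,0,0.1714],
    [0,0,0,0.1714],
    [0,0,0,0.1714],
    [0,0,0,0.1714],
    [0,0,0,0.1714],
    [0,0,0,0.1714],
    [0,0,0,0],
    [0,0,0,0],
  ],
)

```text
time: 25.92
tool_pos: [0.4613, -0.3276, 0.2118]
tcp_rot: [-1.207, 1.214, -1.212]
wrist_force: [-0.3, 0.0, -3.3]
width: 0.246
```

```bash
python3 - <<'E'
from h import *
M=T();c=read_camera("wrist");cv2.imwrite("pics/r3.png",c["color"][:,:,::-1]);print(M,sensors.read_state()["time"])
E
```

```text
[[-5.67617695e-03 -8.51498310e-04  9.99983528e-01  4.61318024e-01]
 [-9.99983674e-01  6.61921405e-04 -5.67561415e-03 -3.27564359e-01]
 [-6.57077726e-04 -9.99999418e-01 -8.55241591e-04  2.11824126e-01]
 [ 0.00000000e+00  0.00000000e+00  0.00000000e+00  1.00000000e+00]] 25.975
```

View pics/r3.png

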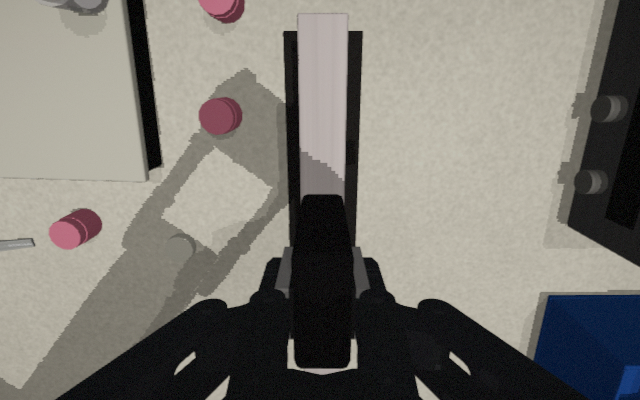

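The bar is centred over the mat, with the mat edges visible on both sides at columns 285 and 362. Lowering.

Request:
arm_command(
  deltas=[
    [0,0.025,0,0],
    [0,0.025,0,0],
    [0,0.025,0,0],
    [0,0.025,0,0],
    [0,0.025,0,0],
    [0,0.025,0,0],
    [0,0.003,0,0],
    [0,0,0,0],
    [0,0,0,0],
  ],
)

```text
time: 27.1
tool_pos: [0.4625, -0.3285, 0.061]
tcp_rot: [-1.205, 1.213, -1.217]
wrist_force: [-0.0, -0.4, -2.5]
width: 0.251
```

Request:
arm_command(
  deltas=[
    [0,0.002,0,0],
    [0,0.001,0,0],
    [0,0,0,0],
    [0,0,0,0],
  ],
)

```text
time: 27.6
tool_pos: [0.4615, -0.3277, 0.0565]
tcp_rot: [-1.205, 1.215, -1.215]
wrist_force: [0.2, -0.1, -3.7]
width: 0.246
```

Request:
arm_command(
  deltas=[
    [0,0.001,0,0],
    [0,0.001,0,0],
    [0,0,0,0],
    [0,0,0,0],
  ],
)

```text
time: 28.1
tool_pos: [0.4615, -0.3278, 0.0547]
tcp_rot: [-1.205, 1.215, -1.216]
wrist_force: [-1.7, 0.4, 0.4]
width: 0.246
```

Contact: the vertical force rose from −3.7 to +0.4 N. I open the fingers, wait and rise.

Request:
arm_command(
  deltas=[
    [0,0,0,0],
    [0,0,0,0],
    [0,0,0,0],
    [0,0,0,0],
    [0,0,0,0],
    [0,0,0,0],
    [0,0,0,0],
    [0,0,0,0],
  ],
  fingers=0.085,
)

```text
time: 29.1
tool_pos: [0.4615, -0.3277, 0.0545]
tcp_rot: [-1.205, 1.215, -1.215]
wrist_force: [-0.6, -1.2, 0.2]
width: 0.997
```

Request:
arm_command(
  deltas=[
    [0,-0.01,0,0],
    [0,-0.025,0,0],
    [0,-0.03,0,0],
    [0,-0.04,0,0],
    [0,-0.04,0,0],
    [0,-0.04,0,0],
    [0,0,0,0],
    [0,0,0,0],
  ],
)

```text
time: 30.1
tool_pos: [0.4613, -0.3275, 0.2397]
tcp_rot: [-1.205, 1.215, -1.216]
wrist_force: [0.8, -0.5, -0.8]
width: 0.996
```

```bash
python3 - <<'E'
from h import *
M=T();c=read_camera("wrist");a=c["color"];cv2.imwrite("pics/f0.png",a[:,:,::-1]);print(sensors.read_state()["time"])
s=read_camera("scene");cv2.imwrite("pics/f1.png",s["color"][:,:,::-1])
g=cv2.cvtColor(a,cv2.COLOR_RGB2GRAY);np.save("f0.npy",a);np.save("Tf0.npy",M);print(M)
E
```

```text
30.15
[[-8.48590705e-03  2.42242487e-04  9.99963965e-01  4.61304321e-01]
 [-9.99963978e-01 -1.83624577e-04 -8.48586268e-03 -3.27544665e-01]
 [ 1.81562323e-04 -9.99999954e-01  2.43791982e-04  2.39689553e-01]
 [ 0.00000000e+00  0.00000000e+00  0.00000000e+00  1.00000000e+00]]
```

View pics/f0.png

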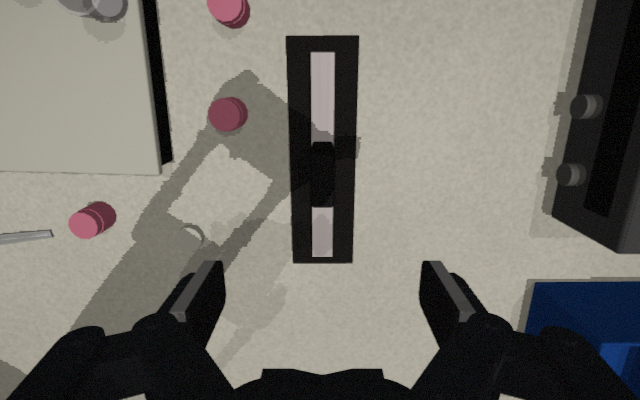

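View pics/f1.png

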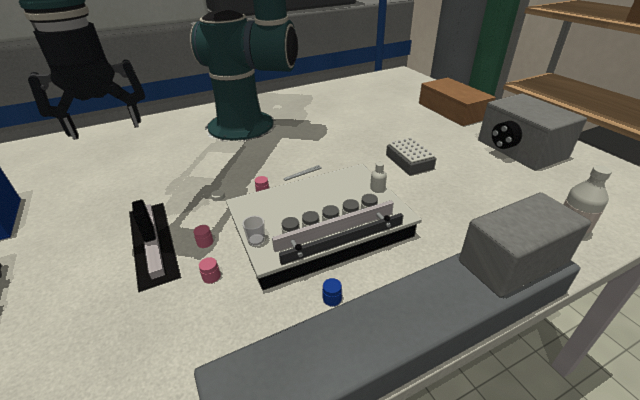

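The straightedge stands centred on its mat (bar at columns 311–334, mat at 287–358) and is released. The scene view shows the five jars upright in a straight row at (291–370, 200–225), and everything else looks where it was at the start. Handing in.

```bash
python3 -c "
from workcell import job;print(job.finish_job())"
```

```text
the job is handed in; nothing more can be done
None
```

I pushed the five jars against the stop rail with the straightedge, pressed the row home, put the straightedge back on its mat, let go and handed the job in. It took about 30 s of the 64 s, and handing in reported no verdict.

- **Press:** the row was held at about 10 N. Wrist readings in the final hold were 9.7 to 11.2 N, and I saw none near 15 N. The sideways turning moment stayed small, which fits all the jars touching the rail.
- **Row:** measured after backing off, the jar centres stand 18.2 to 18.5 mm from the measured rail line, so the depths are alike to about 0.3 mm. That is about 1 mm more than the 17 mm jar radius, which is within the camera calibration error. An earlier, coarser circle fit put the middle jar about 2 mm off. A finer fit and a zoomed view did not bear that out.
- **Straightedge:** the last wrist picture shows it standing along the mat, centred by eye, with the fingers clear of it.
- **Bystanders and look-alikes:** all look unmoved in the last pictures. I judged this by eye and did not measure it.

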